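# Set a paperweight on the light stage and hold its shutter open at the mark

### The arm

A 6-joint arm with a two-finger parallel gripper is mounted at the origin on the work surface. World frame = base frame: x ahead of the robot, y to its left, z up, the work surface at z = 0. Lengths are in mm, angles in rad, forces in N, time in s.
With the tool pointing down it reaches from about 350 to 975 mm from the base axis. Payload 7.1 kg.
Tool frame: the origin (TCP) lies at the very end of the fingers, on their centre line; the grasp point (between the pads) lies 19 mm behind it (ctrl.grasp_offset is the distance from the TCP to the grasp point, in mm); z points along the fingers, y is the line along which they close (so a half turn about z gives the same grasp; the last joint's range is limited). The gripper opens to 88 mm and grips with 3 to 60 N. Pads are 20 mm wide; open, the fingers measure 115 mm over their backs; the gripper's body (75 mm by 178 mm) begins 61 mm behind the grasp point.
Start: joints at [-1.304, 0.423, 1.63, -0, 1.089, -0.019], TCP at [176.221, -599.626, 222.675] pointing down, gripper open.
Joint ranges: [-3, 3], [-0.9, 2.11], [0.09, 2.58], [-1.31, 4.45], [0.11, 2.69], [-2.54, 2.54]. Speed limits (rad/s): [2.39, 2.39, 3.01, 3.14, 3.14, 3.14].

### API

Orientations are given as a rotation vector (axis times angle).
In Python, from workcell import ctrl, viewer, ticket, models gives the robot as it stands.
- The arm moves only by the tool play_rows, never from a script. Its arguments are lists of equal length, an entry for each row: "dp": the shift along the world's x, y, z in mm, a list of three; "yaw": the turn about the world's z in degrees. In form: {"dp": [[tx, ty, tz], ...], "yaw": [yaw, ...]}. A call has 1 to 8 rows; each row shifts and turns the commanded pose from where the row before left it; what a row does not reach is not made up. A row lasts 1/12 s, in which the tool goes at most 41.7 mm and 7.16 degrees, less where a joint would pass 70% of its speed; a pose out of reach is approached as far as the arm can. A call is refused whole if a number of a shift passes 41.7 or a number of a turn 7.16, either way. A call with a gripper value outside its range is refused whole. "gripper" is the closure, from 0 (fully open) to 1 (shut), set as the call begins (left out, the last holds). The fingers move at their own pace and stop on an object; the grip force is fixed at half the most. Time passes only in rows, so rows that do not move let the fingers close. It gives the time, the measured TCP pose, the force, the opening and the grip force at its end, in the units of the state.
- ctrl.get_obs(): the state, without advancing time (a new reading comes with each control period).
- viewer.get_image(name): name is "scene" or "top" or "wrist"; returns a dict with "pixels" (420x560x3 uint8, red, green, blue), "range_z" (420x560 float32, mm along the optical axis (not along the pixel's ray), 0 where there is no reading), "fx", "fy", "cx", "cy" (pixels), "T" (4x4, takes a point from camera to world coordinates); the wrist camera has in their place "hand_eye" (4x4, takes a point from camera to tool coordinates, whose origin is the TCP and whose axes are the flange's). Camera axes: x right, y up, looking along -z (the intrinsics and any distortion apply to the point x, -y, -z); pixel columns grow to the right and rows downward; lengths in mm; the calibration is good to about 2 mm. The wrist camera is an equidistant fisheye: a pixel r from the principal point sees the ray r / f radians off the axis. A picture is of the moment at which its call begins: read the wrist's pose just before it.
- ticket.close_job(): hands the job in; it is judged then, once.
Trained networks look in a picture, given as the dict that the camera call returned (one of the last four; its "shot" number tells which), for a name from the list of things; names that differ only in an ending like _2 or _b are one class to them, and where a whole thing is asked for, a point or a joint stands for the part that bears it (a point fixed in the world has none). Each returns a list of dicts, best first, with "conf" (0 to 1); they miss things now and then, are a little off and sometimes report something else, mostly with a low value. They report only what shows in the picture. A call takes as long as a camera call. They do not tell look-alikes from the thing itself.
- models.look_for(picture, name): "bbox" ([centre column, centre row, width, height] in pixels, round what is visible of it).
- models.landmark_of(picture, name): "location" ([column, row] in pixels: a listed point, or the origin of a listed thing).
The state is a dict: "t": time; "qpos": joint angles; "qvel": joint speeds; "joint_torque": joint torques, N m; "ee_pos": TCP position; "orientation": TCP orientation; "ft_force": force on the tool from outside, world axes, zero at the start; "moment": the same for the moment, N m; "width": finger opening in mm; "grasp_force": force on a finger pad.
Only numpy, scipy, OpenCV 4.12 (cv2) and the standard library are available. Lean on these libraries where they do the work, as an engineer would, in place of code of your own. Each camera call takes 0.05 s, during which the arm holds its last target. There are 200 camera calls.

### The job

Gently lay, without dropping it, the large round glass paperweight the right way up in the round nest on top of the light stage and let go of it. Then pull the stage's spring-return shutter slide out by its upright tab until its pointer stands level with the brass mark clip, and finish while still holding it there, because it springs shut when released. Leave everything else on the bench where it is.

Things in the scene. Friction and masses are not known exactly. Their poses are not given: they have to be found in the camera images.
- paperweight: the large round moulded glass paperweight: green glass, 50 mm diameter, 30 mm high, straight sides for the lower 24 mm, then bevelled to a flat top 36 mm across; about 140 g. Origin: centre of its flat underside, z up. Starts upright on the bench among two other green glass pieces; which of the three stands where changes.
- glass_block: square green glass block 46 x 46 x 26 mm, loose, not wanted. Origin: centre of its underside.
- glass_stub: small round green glass piece, 32 mm diameter, 30 mm high, loose, not wanted. Origin: centre of its underside.
- viewer: the light stage, fixed at a changing place and yaw: grey housing 150 mm (its x) x 135 mm (its y), 45 mm high; origin under the housing's centre at bench height. From its -y face a bed 100 mm wide, 12 mm high, runs out to 227 mm from the origin, with side strips 18 to 22 mm high. The shutter slides out over it along the stage's own -y. The nest is on top of the housing.
- nest (a point): centre of the nest's flat floor, on top of the housing 45 mm above the bench. A black ring around it, 60 mm inside diameter, 74 mm outside diameter, stands 7 mm above the floor. Axes as the stage's.
- shutter (a joint): how far the shutter slide is pulled out, m: 0 = fully home (where it starts), 0.085 = its stop. A spring pulls it home: about 3 N at home, rising by 0.8 N per 10 mm.
- shutter_tab (a point): middle of the top edge of the slide's black upright tab, 68 mm above the bench; moves with the slide, axes as the stage's. Tab: 36 mm wide (stage x), 10 mm thick (stage y, the pull direction), from 22 to 68 mm above the bench, on a flat steel slide 60 mm wide. At home its centre is 125 mm from the stage's origin along -y, 52 mm clear of the housing.
- pointer (a point): tip of the small steel pointer, 3 mm thick, that sticks out sideways (stage +x) from the slide in line with the tab: 45 mm to the stage's +x of the tab's centre, 20 mm above the bench. It moves with the slide and shares the tab's position along the stage's y.
- mark: the brass mark clip, fixed on the rail on the stage's +x side of the bed: 10 mm long along the stage's y, 22 mm across, its top 26 mm above the bench. Origin: below its centre, at bench height; its axes are the stage's. It is clipped at a changing place, which the pointer reaches when the slide is pulled 35 to 70 mm.
- brush_pot: dark steel pot, 56 mm diameter, 65 mm high, loose; leave alone. Origin: centre of its underside.
- jar: yellow screw jar, 60 mm diameter, 75 mm high, loose; leave alone. Origin: centre of its underside.
- wrench: steel wrench 150 mm long lying flat, loose; leave alone.
- tray_a: yellow eight-sided bead tray, about 83 mm across, 32 mm high, loose; leave alone. Origin: centre of its underside.
Things that resemble listed ones, but are neither listed nor needed, are in the scene too. Leave any black or grey look-alike of the paperweight alone.

How it is judged:
By the outcome, as a careful person would: the job done as asked, in the order asked, and still so for the second after the job is handed in, while the arm keeps its last pose, push and grip.
It also fails if it takes over 54 s, if anything falls off the work surface, if the arm or the gripper's body presses on something with over 40 N, if the wrist force passes 120 N, or if a joint passes its speed limit or range.

## Working session

There is one attempt and no reset: what is moved stays moved. The work goes in short steps, Python scripts to look and compute and a tool call to move; the robot and the scene stay as the last step left them, time stands still between calls to the robot, and variables do not carry over. Pictures are saved under pics/ and viewed, at most 10 in all, crops included, and the job is handed in when it is done.

Besides the shell and the picture viewer there is one more tool, called after "Emit:" as name(argument=value, ...), one argument or row to a line, values as JSON. play_rows: Moves the arm, as the interface text tells. Its arguments: {"type":"object","properties":{"dp":{"type":"array"},"yaw":{"type":"array"},"gripper":{"type":"number"}},"required":["dp","yaw"]}

```bash
mkdir -p pics; ls; cat > h.py <<'E'
import numpy as np, cv2
from workcell import ctrl, viewer, ticket, models
def world(im,c,r,z=None,T=None):
    """pixel -> world; z given: intersect plane, else use depth"""
    d=np.array([(c-im['cx'])/im['fx'],-(r-im['cy'])/im['fy'],-1.0])
    T=im['T'] if T is None else T
    R,t=T[:3,:3],T[:3,3]
    if z is None:
        s=float(im['range_z'][int(round(r)),int(round(c))])
    else: s=(z-t[2])/(R@d)[2]
    return R@d*s+t
def save(im,n): cv2.imwrite('pics/'+n,im['pixels'][:,:,::-1])
E
python3 - <<'E'
from h import *
for n in('top','scene'):
    im=viewer.get_image(n); save(im,n+'.png')
    print(n,{k:im[k] for k in im if k not in('pixels','range_z')})
    for k in ['paperweight','glass_block','glass_stub','viewer','nest','shutter_tab','pointer','mark','brush_pot','jar','wrench','tray_a']:
        for l in models.landmark_of(im,k)[:4]:
            print(k,np.round(l['location'],1),round(l['conf'],2))
print(ctrl.get_obs())
E
```

```text
pics
top {'fx': 544.2634722574276, 'fy': 544.2634722574276, 'cx': 271.65861568729224, 'cy': 202.6752154955728, 'T': array([[-4.73826272e-02,  9.76613722e-01, -2.09715341e-01,
         2.79586185e+02],
       [-9.98848235e-01, -4.79133646e-02,  2.55205060e-03,
         3.96693288e+01],
       [-7.55579996e-03,  2.09594721e-01,  9.77759154e-01,
         1.42402607e+03],
       [ 0.00000000e+00,  0.00000000e+00,  0.00000000e+00,
         1.00000000e+00]]), 'shot': 1}
paperweight [311.5 173.2] 0.7
paperweight [353.3 189.6] 0.61
paperweight [340.2 159.1] 0.54
glass_block [351.6 240.4] 0.81
glass_stub [404.1 210.1] 0.64
viewer [205.5 209.5] 0.94
viewer [342.9 238.7] 0.4
nest [201.4 203.5] 0.83
shutter_tab [250.5 204.3] 0.57
pointer [247.7 189.5] 0.84
mark [265.3 186.4] 0.52
brush_pot [376.9 146.6] 0.81
jar [353.7 187.8] 0.67
jar [345.2 238.2] 0.63
jar [416.3 277. ] 0.55
wrench [116.7 227.7] 0.66
tray_a [202.5 207.7] 0.75
tray_a [430.7 167.1] 0.72
scene {'fx': 439.02557565762197, 'fy': 439.02557565762197, 'cx': 282.8566025081584, 'cy': 209.96884649150354, 'T': array([[-5.48771713e-01, -4.30
[... 743 characters left out ...]
tray_a [146.  208.3] 0.88
{'t': 1.3, 'qpos': array([-1.30397781e+00,  4.23073916e-01,  1.62988671e+00,  3.84202104e-05,
        1.08860808e+00, -1.90288594e-02]), 'qvel': array([-0.00271277,  0.00111074, -0.00108229,  0.0014718 , -0.00098025,
       -0.00193517]), 'joint_torque': array([ 2.78746564e-03, -5.44585812e+01, -2.74038863e+01,  6.45608129e-02,
        1.66871067e-02, -3.21274761e-06]), 'ee_pos': array([ 176.24692802, -599.62641519,  222.6965921 ]), 'orientation': array([3.10954492e+00, 4.47450425e-01, 5.77086008e-05]), 'ft_force': array([-0.22497348, -0.45147059, -0.02612118]), 'moment': array([-0.02469006,  0.04256473,  0.01191104]), 'grasp_force': 0.0, 'width': 88.16233405287406}
```

```bash
python3 - <<'E'
import cv2
t=cv2.imread('pics/top.png')[110:310,90:470]; cv2.imwrite('pics/t2.png',cv2.resize(t,(798,420),interpolation=cv2.INTER_CUBIC))
t=cv2.imread('pics/scene.png')[150:330,130:400]; cv2.imwrite('pics/s2.png',cv2.resize(t,(798,532),interpolation=cv2.INTER_CUBIC))
E
```

```text
(no output)
```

View pics/t2.png

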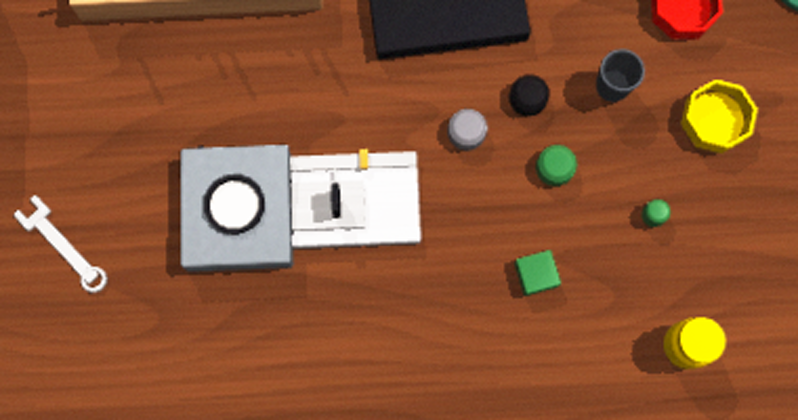

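View pics/s2.png

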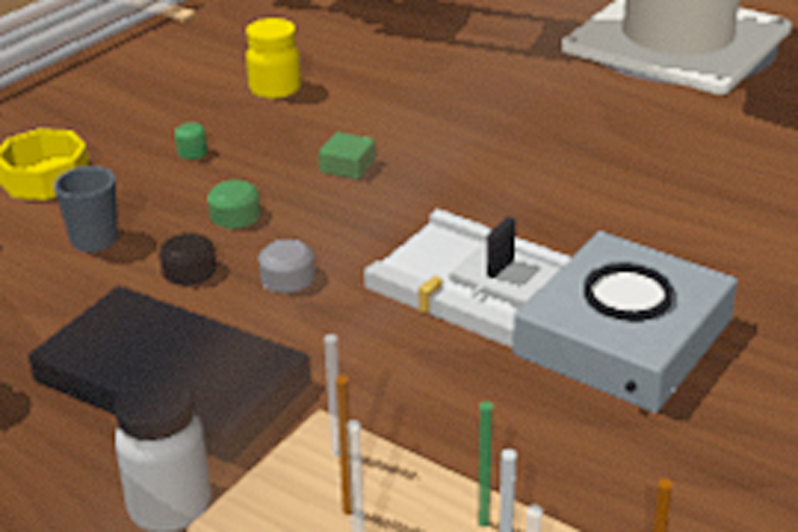

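The top crop shows the paperweight as the larger green disc at crop (557,164), full-image (355,188). The stage is at the left with its bed running image-right, tab at crop (336,200), and brass clip at (363,159). The grey and black look-alikes stand beside the paperweight.

```bash
python3 - <<'E'
from h import *
im=viewer.get_image('top')
p=im['pixels'].astype(int); R,G,B=p[...,0],p[...,1],p[...,2]
print('depth', im['range_z'][188,355], world(im,355,188))
def blobs(m,z,name,amin=15):
    n,l,s,c=cv2.connectedComponentsWithStats(m.astype(np.uint8))
    for i in range(1,n):
        if s[i,4]>=amin: print(name,s[i],np.round(c[i],1),np.round(world(im,*c[i],z),1))
m=(G>1.5*R)&(G>1.5*B)&(G>60)
blobs(m,26,'green')
m=(R>170)&(G>110)&(B<80)&(R-G>30)
blobs(m,26,'brass',6)
# all pixels to world via depth
v,u=np.mgrid[:420,:560]; s=im['range_z']
d=np.stack([(u-im['cx'])/im['fx'],-(v-im['cy'])/im['fy'],-np.ones_like(s)],-1)*s[...,None]
W=d@im['T'][:3,:3].T+im['T'][:3,3]
reg=(u>160)&(u<240)&(v>165)&(v<250)&(W[...,2]>38)&(W[...,2]<60)
pts=W[reg][:,:2].astype(np.float32); r=cv2.minAreaRect(pts); print('housing',r, 'z',np.median(W[reg][:,2]))
reg=(u>160)&(u<300)&(v>165)&(v<250)&(W[...,2]>60)
print('tab',W[reg].mean(0),reg.sum(), cv2.minAreaRect(W[reg][:,:2].astype(np.float32)))
blobs((R+G+B<150)&(u>175)&(u<230)&(v>185)&(v<230),52,'ring')
for k,z in (('nest',45),('shutter_tab',68),('pointer',20),('mark',26)):
    for l in models.landmark_of(im,k)[:1]: print(k,np.round(world(im,*l['location'],z),1),l['conf'])
for a in ((355,188),(352,240),(403,211)): print(a,world(im,*a))
E
```

```text
depth 1434.1421 [ 607.70735622 -185.19626965   28.22612134]
green [346 179  18  19 259] [354.8 187.9] [ 608.5 -185.1   26. ]
green [397 205  12  12 109] [402.7 210.4] [ 542.1 -305.1   26. ]
green [336 229  21  21 304] [345.9 239.4] [ 473.1 -151.2   26. ]
brass [153  62   7   1   7] [156.  62.] [995.6 338.9  26. ]
brass [205  63   4   3   7] [206.4  64. ] [982.4 198.6  26. ]
brass [203  84   3   3   7] [203.9  85.1] [919.7 207.1  26. ]
brass [242  97   1   8   8] [242.  100.5] [869.3 103.6  26. ]
brass [441 150  10  15  16] [446.6 156.6] [ 682.3 -436.4   26. ]
brass [421 154   5   4   6] [422.7 155.5] [ 688.4 -373.    26. ]
brass [427 154  17  24 103] [438.5 163.9] [ 663.1 -412.4   26. ]
brass [262 181   4   9  21] [263.4 185.2] [627.6  55.7  26. ]
brass [411 261   9  13  21] [414.2 265.6] [ 397.1 -320.5   26. ]
brass [432 264   4  17  17] [433.9 272. ] [ 378.5 -368.8   26. ]
brass [421 282   6   2   8] [423.4 282.8] [ 352.7 -339.2   26. ]
housing ((572.8547973632812, 218.18325805664062), (134.21083068847656, 151.04344177246094), 89.49544525146484) z 45.031399080750134
tab [441.59211968  70.76421941 672.93907523] 103 ((468.5652160644531, 84.87042236328125), (373.1999816894531, 108.38191986083984), 29.645570755004883)
ring [188 194  28  28 144] [201.1 206.8] [571.9 218.1  52. ]
nest [580.  213.5  45. ] 0.55
shutter_tab [573.2  94.3  68. ] 0.91
pointer [612.4 101.3  20. ] 0.93
mark [614.2 100.3  26. ] 0.71
(355, 188) [ 607.70735622 -185.19626965   28.22612134]
(352, 240) [ 470.99825242 -167.2039678    23.47384915]
(403, 211) [ 539.73067786 -304.92423886   29.55386411]
```

Emit:
play_rows(
  dp=[
    [26,26,0],
    [27,26,0],
    [27,26,0],
    [27,26,0],
    [27,26,0],
    [27,26,0],
    [27,26,0],
    [27,26,0],
  ],
  yaw=[-2,-2,-2,-2,-2,-2,-2,-2],
)

```text
t: 2.22
ee_pos: [392.3, -390.3, 222.9]
orientation: [3.141, 0.007, 0.001]
ft_force: [-0.3, -0.0, 0.4]
width: 88.0
grasp_force: 0.0
```

Emit:
play_rows(
  dp=[
    [27,26,0],
    [27,26,0],
    [27,26,0],
    [27,26,0],
    [27,26,0],
    [27,26,0],
    [27,26,0],
    [27,26,0],
  ],
  yaw=[0,0,0,0,0,0,0,0],
)

```text
t: 2.88
ee_pos: [608.4, -182.1, 222.8]
orientation: [3.141, 0.011, 0.0]
ft_force: [0.5, -0.6, 0.6]
width: 87.9
grasp_force: 0.0
```

Emit:
play_rows(
  dp=[
    [0,0,0],
    [0,0,0],
    [0,0,0],
  ],
  yaw=[0,0,0],
)

```text
t: 3.13
ee_pos: [606.7, -183.7, 222.4]
orientation: [3.141, 0.011, -0.002]
ft_force: [-0.3, 0.5, 1.0]
width: 87.6
grasp_force: 0.0
```

```bash
cat >> h.py <<'E'
from scipy.spatial.transform import Rotation as Ro
def wrist():
    o=ctrl.get_obs(); im=viewer.get_image('wrist')
    T=np.eye(4); T[:3,:3]=Ro.from_rotvec(o['orientation']).as_matrix(); T[:3,3]=o['ee_pos']
    im['Tw']=T@im['hand_eye']; return im,o
def wray(im,c,r):
    c=np.asarray(c,float);r=np.asarray(r,float)
    a=(c-im['cx'])/im['fx']; b=(r-im['cy'])/im['fy']; th=np.hypot(a,b)+1e-12
    return np.stack([np.sin(th)*a/th,-np.sin(th)*b/th,-np.cos(th)],-1)
def wworld(im,c,r,z=None):
    d=wray(im,c,r); R,t=im['Tw'][:3,:3],im['Tw'][:3,3]
    w=d@R.T
    if z is None: s=im['range_z'][np.asarray(r,int),np.asarray(c,int)]/-d[...,2]
    else: s=(z-t[2])/w[...,2]
    return w*s[...,None]+t
E
python3 - <<'E'
from h import *
im,o=wrist(); save(im,'w1.png'); print(im['fx'],im['cx'],im['cy'],im['hand_eye'])
p=im['pixels'].astype(int); R,G,B=p[...,0],p[...,1],p[...,2]
m=((G>1.5*R)&(G>1.5*B)&(G>40)).astype(np.uint8)
n,l,s,c=cv2.connectedComponentsWithStats(m)
for i in range(1,n):
    if s[i,4]>100:
        v,u=np.nonzero(l==i); P=wworld(im,u,v); ok=im['range_z'][v,u]>0; P=P[ok]
        print(s[i],c[i],np.round(wworld(im,c[i][0],c[i][1],26.),1))
        top=P[(abs(P[:,2]-30)<5)]
        if len(top)>20: print('top',len(top),np.median(top[:,2]),cv2.minEnclosingCircle(top[:,:2].astype(np.float32)),(top.min(0)+top.max(0))/2)
print(models.landmark_of(im,'paperweight')[:3]); print(o['ee_pos'])
E
```

```text
325.19226210127806 285.376521730887 213.2864313641537 [[ 1.36934022e-03  9.65439251e-01  2.60624590e-01  7.08826243e+01]
 [ 9.99998907e-01 -1.46716997e-03  1.80814690e-04  3.62805121e-01]
 [ 5.56946171e-04  2.60624058e-01 -9.65440205e-01 -1.62097443e+02]
 [ 0.00000000e+00  0.00000000e+00  0.00000000e+00  1.00000000e+00]]
[{'location': [269.2, 103.4], 'conf': 0.84}, {'location': [198.1, 142.8], 'conf': 0.74}, {'location': [290.9, 185.0], 'conf': 0.73}]
[ 606.65085182 -183.7233957   222.3665949 ]
```

View pics/w1.png

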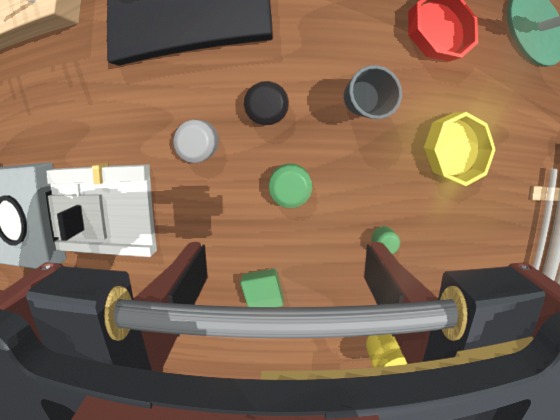

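The wrist view shows the paperweight at about (291,186), with the grey look-alike at (195,142), the black one at (266,104), and the stage at the left edge.

```bash
python3 - <<'E'
from h import *
im,o=wrist()
p=im['pixels'].astype(int); R,G,B=p[...,0],p[...,1],p[...,2]
m=((G>1.25*R)&(G>1.15*B)&(G>60)).astype(np.uint8)
n,l,s,c=cv2.connectedComponentsWithStats(m)
for i in range(1,n):
    if s[i,4]>300:
        v,u=np.nonzero(l==i); P=wworld(im,u,v)
        print(s[i],c[i])
        top=P[abs(P[:,2]-30)<5]
        if len(top)>20: print('top',len(top),np.median(top[:,2]),cv2.minEnclosingCircle(top[:,:2].astype(np.float32)))
        q=P[P[:,2]>5]
        if len(q)>20: print('all',len(q),cv2.minEnclosingCircle(q[:,:2].astype(np.float32)))
E
```

```text
[ 507    0   53   65 2437] [535.03282725  28.88264259]
all 2434 ((790.964599609375, -386.5999755859375), 231.8722381591797)
[ 268  164   43   43 1477] [289.0717671  185.05890318]
top 1341 29.583182951938056 ((611.6204833984375, -189.2877655029297), 24.03495979309082)
all 1477 ((632.7833251953125, -189.68731689453125), 44.703086853027344)
[372 226  27  27 449] [385.88195991 237.62360802]
top 313 29.55035571486792 ((544.5126953125, -308.2500915527344), 15.225503921508789)
all 447 ((575.781982421875, -278.07763671875), 58.405921936035156)
[ 240  269   42   38 1308] [261.26452599 288.62767584]
top 940 26.250417328111297 ((475.77044677734375, -154.74203491210938), 29.686561584472656)
all 1304 ((566.7473754882812, -160.5756072998047), 113.01812744140625)
```

Emit:
play_rows(
  dp=[
    [2,-2,-30],
    [2,-3,-30],
    [0,0,-30],
    [0,0,-20],
    [0,0,0],
    [0,0,0],
  ],
  yaw=[0,0,0,0,0,0],
)

```text
t: 3.78
ee_pos: [610.1, -189.4, 112.1]
orientation: [-3.141, -0.008, 0.003]
ft_force: [-0.4, 0.2, 0.1]
width: 87.8
grasp_force: 0.0
```

```bash
python3 - <<'E'
from h import *
im,o=wrist(); print(o['ee_pos'])
p=im['pixels'].astype(int); R,G,B=p[...,0],p[...,1],p[...,2]
m=((G>1.25*R)&(G>1.15*B)&(G>60)).astype(np.uint8)
n,l,s,c=cv2.connectedComponentsWithStats(m)
for i in range(1,n):
    if s[i,4]>1000:
        v,u=np.nonzero(l==i); P=wworld(im,u,v)
        for a,b in((28,32),(22,32)):
            top=P[(P[:,2]>a)&(P[:,2]<b)]
            if len(top)>20: print(s[i],'top',len(top),np.median(top[:,2]),cv2.minEnclosingCircle(top[:,:2].astype(np.float32)),(top[:,:2].min(0)+top[:,:2].max(0))/2)
E
```

```text
[ 610.06322848 -189.35858299  112.09282647]
[ 255  182   61   62 2973] top 2014 29.908352089972013 ((611.5369262695312, -189.17750549316406), 21.531635284423828) [ 611.26593529 -189.29868011]
[ 255  182   61   62 2973] top 2786 29.47709694406994 ((612.1355590820312, -188.96214294433594), 24.440805435180664) [ 612.16244945 -189.33358438]
[ 221  337   56   33 1462] top 1407 26.192096789755453 ((475.07470703125, -154.82894897460938), 30.478633880615234) [ 471.2862028 -155.2715656]
```

Emit:
play_rows(
  dp=[
    [1.5,0,-25],
    [0,0,-25],
    [0,0,-25],
    [0,0,-15],
    [0,0,-11],
    [0,0,0],
    [0,0,0],
  ],
  yaw=[0,0,0,0,0,0,0],
)

```text
t: 4.42
ee_pos: [613.3, -188.9, 12.5]
orientation: [3.141, 0.01, 0.001]
ft_force: [-0.2, -0.2, 0.3]
width: 87.8
grasp_force: 0.0
```

Emit:
play_rows(
  dp=[
    [0,0,0],
    [0,0,0],
    [0,0,0],
    [0,0,0],
    [0,0,0],
    [0,0,0],
    [0,0,0],
    [0,0,0],
  ],
  yaw=[0,0,0,0,0,0,0,0],
  gripper=1,
)

```text
t: 5.08
ee_pos: [612.8, -188.7, 11.9]
orientation: [3.142, 0.01, 0.0]
ft_force: [-0.5, -0.4, 3.1]
width: 48.6
grasp_force: 30.0
```

Emit:
play_rows(
  dp=[
    [0,0,8],
    [0,0,20],
    [0,0,30],
    [0,0,36],
    [0,0,36],
    [-3,20,10],
    [-3,30,0],
    [-3,34,0],
  ],
  yaw=[0,0,0,0,0,0,0,0],
)

```text
t: 5.75
ee_pos: [604.2, -105.0, 153.6]
orientation: [3.141, 0.007, 0.005]
ft_force: [0.1, 0.5, -1.8]
width: 48.4
grasp_force: 30.0
```

Emit:
play_rows(
  dp=[
    [-4,36,0],
    [-4,36,0],
    [-4,36,0],
    [-4,36,0],
    [-4,36,0],
    [-4,36,0],
    [-3,30,0],
    [-3,30,0],
  ],
  yaw=[0,0,0,0,0,0,0,0],
)

```text
t: 6.42
ee_pos: [572.9, 173.1, 152.0]
orientation: [3.142, 0.011, -0.0]
ft_force: [1.2, -0.1, -1.5]
width: 48.4
grasp_force: 30.0
```

Emit:
play_rows(
  dp=[
    [0,22,0],
    [0,12,0],
    [0,5,0],
    [0,0,0],
    [0,0,0],
    [0,0,0],
  ],
  yaw=[0,0,0,0,0,0],
)

```text
t: 6.92
ee_pos: [573.7, 209.0, 151.6]
orientation: [3.141, 0.008, -0.001]
ft_force: [-0.1, 0.4, -1.0]
width: 48.6
grasp_force: 30.0
```

```bash
python3 - <<'E'
from h import *
im,o=wrist(); print(o['ee_pos'],o['width']); save(im,'w2.png')
for k,z in (('nest',45.),('viewer',0.),('shutter_tab',68.),('pointer',20.),('mark',0.)):
    for l in models.landmark_of(im,k)[:1]: print(k,l,np.round(wworld(im,*l['location'],z),1))
v,u=np.mgrid[0:420,0:560]; P=wworld(im,u.ravel(),v.ravel()); C=im['pixels'].reshape(-1,3).astype(int)
ok=(im['range_z'].ravel()>0)
h=ok&(abs(P[:,2]-45)<4)&(abs(P[:,0]-573)<95)&(abs(P[:,1]-217)<90)
Q=P[h][:,:2]; print('housing',len(Q),cv2.minAreaRect(Q.astype(np.float32)),Q.min(0),Q.max(0),np.median(P[h][:,2]))
ring=ok&(C.sum(1)<130)&(abs(P[:,2]-52)<5)&(abs(P[:,0]-573)<50)&(abs(P[:,1]-216)<50)
print('ring',ring.sum(),P[ring].min(0),P[ring].max(0))
E
```

```text
[573.7443983  209.02791722 151.58600584] 48.64872862665879
nest {'location': [278.1, 212.6], 'conf': 0.79} [572.6 214.9  45. ]
viewer {'location': [279.6, 199.4], 'conf': 0.67} [574.1 214.4   0. ]
shutter_tab {'location': [426.2, 222.5], 'conf': 0.65} [571.  90.  68.]
pointer {'location': [410.2, 162.0], 'conf': 0.65} [616.6  90.4  20. ]
mark {'location': [432.5, 151.0], 'conf': 0.7} [627.4  57.5   0. ]
housing 15700 ((573.7891235351562, 215.91311645507812), (135.607177734375, 149.7041473388672), 89.54957580566406) [498.5272842  147.91340868] [648.98470577 283.80335825] 45.116208590018346
ring 556 [549.58070077 197.03265003  47.07106831] [610.29750112 252.23817727  54.13240476]
```

View pics/w2.png

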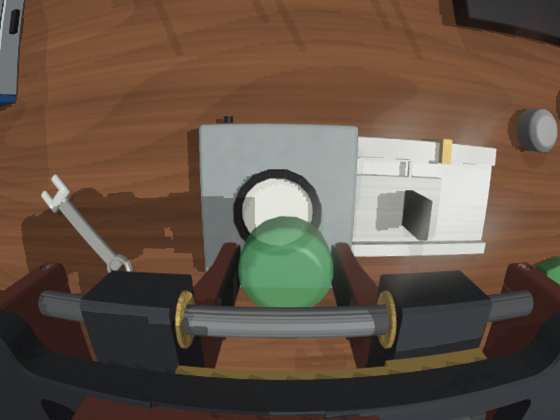

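The wrist view shows the paperweight held upright at (285,265), the nest ring around (278,212), the tab at (417,215), the pointer at (408,168), and the clip at (447,150).

```bash
python3 - <<'E'
from h import *
from scipy.optimize import least_squares
im,o=wrist(); print(o['ee_pos'])
p=im['pixels'].astype(int); S=p.sum(2); R,G,B=p[...,0],p[...,1],p[...,2]
v,u=np.mgrid[0:420,0:560]
ins=(S<150)&(u>225)&(u<335)&(v>160)&(v<240)
n,l,s,c=cv2.connectedComponentsWithStats(ins.astype(np.uint8)); i=1+np.argmax(s[1:,4]); ins=l==i; print(s[i])
vv,uu=np.nonzero(ins); Q=wworld(im,uu,vv,52.)[:,:2]
r=least_squares(lambda x:np.hypot(Q[:,0]-x[0],Q[:,1]-x[1])-x[2],[573,215,33],loss='soft_l1'); print('ring',r.x,np.std(r.fun))
# inner/outer radius limits along rays
a=np.degrees(np.arctan2(Q[:,1]-r.x[1],Q[:,0]-r.x[0])); d=np.hypot(*(Q-r.x[:2]).T)
for k in range(-120,121,30):
    w=d[abs(a-k)<8]
    if len(w)>5: print(k,np.round(np.percentile(w,[3,97]),1))
g=((G>1.25*R)&(G>1.15*B)&(G>60)&(u>230)&(u<340)&(v>200)&(v<330)).astype(np.uint8)
vv,uu=np.nonzero(g); P=wworld(im,uu,vv); z=o['ee_pos'][2]-11.9+30
print('green z',np.percentile(P[:,2],[5,50,95]),'expect',z)
t=P[abs(P[:,2]-z)<2]; print(len(t),cv2.minEnclosingCircle(t[:,:2].astype(np.float32)),(t[:,:2].min(0)+t[:,:2].max(0))/2,t.max(0),t.min(0))
E
```

```text
[573.84511045 209.78807855 151.71387328]
[235 170  72  70 885]
ring [574.19451058 215.63943814  33.68729938] 1.9099084076125674
-30 [30.6 36.4]
0 [30.4 36.3]
30 [30.8 36.6]
60 [31.  36.4]
90 [30.2 36.4]
120 [29.9 37.1]
green z [153.31480638 169.12304798 170.67836254] expect 169.81387328106786
4423 ((573.3372802734375, 209.39947509765625), 21.432350158691406) [574.61281977 209.35588972] [593.73687401 230.61535595 171.78768773] [555.48876552 188.09642349 167.81433655]
```

Emit:
play_rows(
  dp=[
    [0,3,0],
    [0,3.2,-15],
    [0,0,-22],
    [0,0,-22],
    [0,0,-16],
    [0,0,-8],
    [0,0,-4],
    [0,0,0],
  ],
  yaw=[0,0,0,0,0,0,0,0],
)

```text
t: 7.93
ee_pos: [573.5, 216.6, 64.1]
orientation: [3.141, 0.01, -0.001]
ft_force: [-0.4, -0.5, -1.8]
width: 48.7
grasp_force: 30.0
```

Emit:
play_rows(
  dp=[
    [0,0,-1],
    [0,0,-1],
    [0,0,-1],
    [0,0,-1],
    [0,0,0],
    [0,0,0],
  ],
  yaw=[0,0,0,0,0,0],
)

```text
t: 8.43
ee_pos: [573.8, 216.6, 60.9]
orientation: [-3.141, -0.01, -0.001]
ft_force: [0.1, 0.9, -1.5]
width: 48.4
grasp_force: 30.0
```

Emit:
play_rows(
  dp=[
    [0,-0.7,-1],
    [0,0,-0.7],
    [0,0,-0.7],
    [0,0,-0.5],
    [0,0,0],
    [0,0,0],
  ],
  yaw=[0,0,0,0,0,0],
)

```text
t: 8.93
ee_pos: [573.7, 215.9, 57.7]
orientation: [3.142, 0.01, -0.0]
ft_force: [0.1, 0.3, -2.3]
width: 48.4
grasp_force: 30.0
```

Emit:
play_rows(
  dp=[
    [0,0,-0.5],
    [0,0,-0.5],
    [0,0,0],
    [0,0,0],
  ],
  yaw=[0,0,0,0],
)

```text
t: 9.27
ee_pos: [573.8, 215.9, 56.9]
orientation: [-3.142, -0.01, -0.0]
ft_force: [0.9, -0.9, 0.6]
width: 48.3
grasp_force: 30.0
```

Emit:
play_rows(
  dp=[
    [0,0,-0.5],
    [0,0,0],
    [0,0,0],
  ],
  yaw=[0,0,0],
)

```text
t: 9.52
ee_pos: [573.8, 215.9, 56.9]
orientation: [-3.141, -0.01, -0.0]
ft_force: [-1.9, -0.6, 4.4]
width: 48.7
grasp_force: 30.0
```

Emit:
play_rows(
  dp=[
    [0,0,0],
    [0,0,0],
    [0,0,0],
    [0,0,0],
    [0,0,0],
    [0,0,0],
    [0,0,0],
    [0,0,0],
  ],
  yaw=[0,0,0,0,0,0,0,0],
  gripper=0.1,
)

```text
t: 10.18
ee_pos: [573.7, 215.9, 56.2]
orientation: [3.142, 0.01, -0.0]
ft_force: [0.1, 0.2, 0.2]
width: 78.9
grasp_force: 0.0
```

Emit:
play_rows(
  dp=[
    [0,0,4],
    [0,0,8],
    [0,0,18],
    [0,0,25],
    [0,0,25],
    [0,0,15],
    [0,0,0],
    [0,0,0],
  ],
  yaw=[0,0,0,0,0,0,0,0],
)

```text
t: 10.85
ee_pos: [574.3, 216.1, 152.5]
orientation: [-3.141, -0.01, -0.004]
ft_force: [-0.2, -0.5, 0.1]
width: 79.1
grasp_force: 0.0
```

```bash
python3 - <<'E'
from h import *
im,o=wrist(); print(o['ee_pos'],o['width'])
crop=im['pixels'][100:320,190:520,::-1]; cv2.imwrite('pics/w3.png',cv2.resize(crop,(792,528),interpolation=cv2.INTER_CUBIC))
for k,z in (('nest',45.),('shutter_tab',68.),('pointer',20.),('mark',0.)):
    for l in models.landmark_of(im,k)[:1]: print(k,l,np.round(wworld(im,*l['location'],z),1))
p=im['pixels'].astype(int); R,G,B=p[...,0],p[...,1],p[...,2]
v,u=np.mgrid[0:420,0:560]
g=((G>1.25*R)&(G>1.15*B)&(G>60)&(u>230)&(u<340)&(v>150)&(v<330))
vv,uu=np.nonzero(g); P=wworld(im,uu,vv); t=P[abs(P[:,2]-75)<3]
print('green',np.percentile(P[:,2],[5,50,95]),len(t),cv2.minEnclosingCircle(t[:,:2].astype(np.float32)))
# brass
b=(R>1.6*B)&(R>150)&(G>110)&(u>380)&(u<520)&(v>100)&(v<200)
n,l,s,c=cv2.connectedComponentsWithStats(b.astype(np.uint8)); i=1+np.argmax(s[1:,4])
vv,uu=np.nonzero(l==i); P=wworld(im,uu,vv,26.); print('brass',s[i],P.min(0),P.max(0),P.mean(0))
E
```

```text
[574.27580711 216.0870161  152.48564612] 79.1135168921416
shutter_tab {'location': [427.9, 220.0], 'conf': 0.91} [573.9  95.5  68. ]
pointer {'location': [416.4, 163.8], 'conf': 0.79} [616.1  90.6  20. ]
mark {'location': [441.5, 153.3], 'conf': 0.76} [626.7  53.4   0. ]
green [66.81313544 74.43863227 76.03430769] 2284 ((571.9454345703125, 215.3507537841797), 22.658700942993164)
brass [448 140  10  24 125] [619.27969955  49.95845376  26.        ] [641.86241652  59.73552144  26.        ] [632.52714894  55.92538224  26.        ]
```

View pics/w3.png

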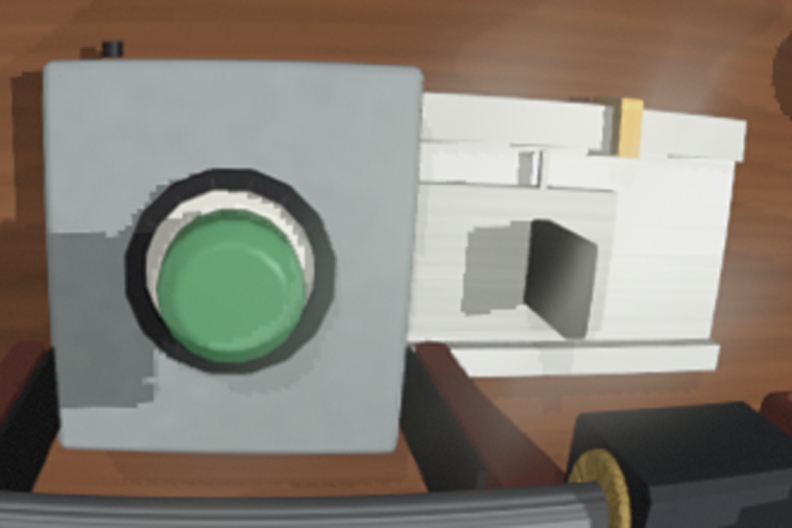

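The paperweight sits upright and flat inside the ring (crop (232,285), top at z≈74.5), released. The pointer shows at crop (543,165) and the clip at (630,128).

Emit:
play_rows(
  dp=[
    [0,-20,0],
    [0,-30,0],
    [0,-30,0],
    [0,-25,0],
    [0,-15,0],
    [0,-5,0],
    [0,0,0],
    [0,0,0],
  ],
  yaw=[0,0,0,0,0,0,0,0],
  gripper=0.5,
)

```text
t: 11.77
ee_pos: [573.6, 91.2, 150.8]
orientation: [-3.141, -0.01, 0.001]
ft_force: [-0.8, 0.3, 0.1]
width: 43.9
grasp_force: 0.0
```

```bash
cat > look.py <<'E'
from h import *
im,o=wrist(); print(o['ee_pos'],o['width'])
for k,z in (('shutter_tab',68.),('pointer',20.),('mark',0.)):
    for l in models.landmark_of(im,k)[:1]: print(k,l,np.round(wworld(im,*l['location'],z),1))
p=im['pixels'].astype(int); R,G,B=p[...,0],p[...,1],p[...,2]
v,u=np.mgrid[0:420,0:560]
b=(R>1.6*B)&(R>150)&(G>110)&(u>220)&(u<420)&(v>60)&(v<200)
n,l,s,c=cv2.connectedComponentsWithStats(b.astype(np.uint8)); i=1+np.argmax(s[1:,4])
vv,uu=np.nonzero(l==i); P=wworld(im,uu,vv,26.); print('brass',s[i],P.min(0),P.max(0),np.median(P,0))
import sys
crop=im['pixels'][80:300,170:470,::-1]; cv2.imwrite('pics/'+sys.argv[1],cv2.resize(crop,(800,587),interpolation=cv2.INTER_CUBIC))
Q=wworld(im,u.ravel(),v.ravel()); t=Q[(Q[:,2]>61)&(Q[:,2]<71)&(abs(Q[:,0]-574)<30)&(abs(Q[:,1]-80)<50)]
if len(t): print('tab',len(t),cv2.minAreaRect(t[:,:2].astype(np.float32)))
E
python3 look.py w4.png
```

```text
[573.64266386  91.21567085 150.84897325] 43.86657430551034
shutter_tab {'location': [281.1, 222.3], 'conf': 0.96} [571.   94.3  68. ]
pointer {'location': [285.7, 156.4], 'conf': 0.91} [618.4  91.   20. ]
mark {'location': [321.8, 147.6], 'conf': 0.65} [625.6  56.3   0. ]
brass [321 132  13  27 304] [617.94866182  49.49561452  26.        ] [641.33809174  59.81563932  26.        ] [629.66944659  54.6691342   26.        ]
tab 551 ((572.6171264648438, 90.80841827392578), (9.739924430847168, 36.17728042602539), 88.9067153930664)
```

View pics/w4.png

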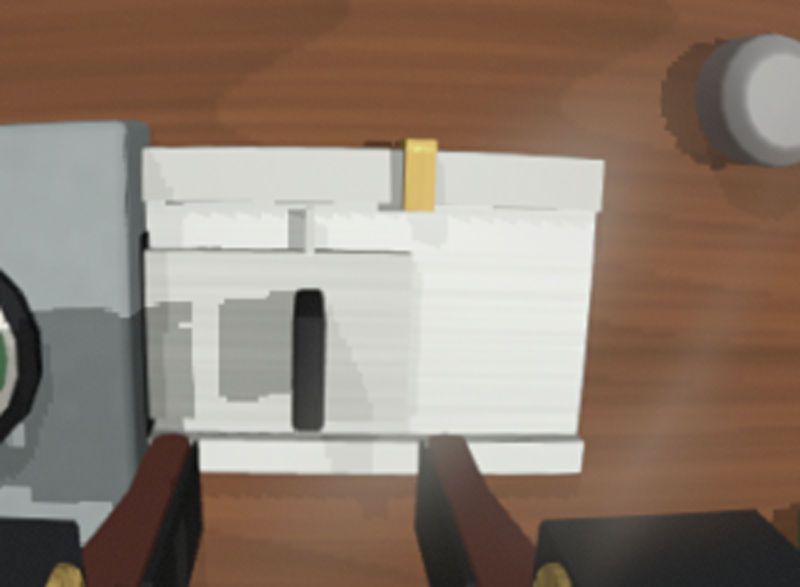

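The tab stands at crop (308,360) midway between the fingers, the pointer at (309,228), and the clip at (420,175).

Emit:
play_rows(
  dp=[
    [-1,0,-20],
    [0,-0.4,-28],
    [0,0,-28],
    [0,0,-20],
    [0,0,-12],
    [0,0,-5],
    [0,0,0],
    [0,0,0],
  ],
  yaw=[0,0,0,0,0,0,0,0],
)

```text
t: 12.63
ee_pos: [573.3, 90.8, 38.9]
orientation: [-3.141, -0.011, -0.001]
ft_force: [0.4, 0.3, -0.4]
width: 43.7
grasp_force: 0.0
```

Emit:
play_rows(
  dp=[
    [0,0,0],
    [0,0,0],
    [0,0,0],
    [0,0,0],
    [0,0,0],
    [0,0,0],
    [0,0,0],
  ],
  yaw=[0,0,0,0,0,0,0],
  gripper=1,
)

```text
t: 13.22
ee_pos: [573.0, 90.9, 38.7]
orientation: [-3.141, -0.009, -0.001]
ft_force: [-0.8, 2.6, 3.3]
width: 9.8
grasp_force: 30.0
```

Gripped. Now pull about 36 mm.

Emit:
play_rows(
  dp=[
    [0,-3,0],
    [0,-6,0],
    [0,-7,0],
    [-0.3,-7,0],
    [0,-6,0],
    [0,-4,0],
    [0,-2,0],
    [0,0,0],
  ],
  yaw=[0,0,0,0,0,0,0,0],
)

```text
t: 13.88
ee_pos: [572.7, 55.5, 38.6]
orientation: [-3.141, -0.008, -0.001]
ft_force: [-0.7, 6.0, 4.9]
width: 9.7
grasp_force: 30.0
```

Emit:
play_rows(
  dp=[
    [0,0,0],
    [0,0,0],
    [0,0,0],
  ],
  yaw=[0,0,0],
)

```text
t: 14.13
ee_pos: [572.7, 55.9, 38.6]
orientation: [-3.141, -0.009, -0.001]
ft_force: [-1.5, 6.3, 5.3]
width: 9.8
grasp_force: 30.0
```

```bash
python3 look.py w5.png; python3 - <<'E'
from h import *
im=viewer.get_image('top'); save(im,'top2.png')
E
```

```text
[572.65774681  55.86465285  38.62750217] 9.826486595073195
shutter_tab {'location': [285.0, 288.0], 'conf': 0.77} [572.1  55.6  68. ]
pointer {'location': [286.4, 173.7], 'conf': 0.8} [617.7  55.3  20. ]
mark {'location': [288.3, 150.6], 'conf': 0.91} [629.3  54.2   0. ]
brass [280 132  19  44 788] [617.84440746  49.24766364  26.        ] [641.22203412  58.86007677  26.        ] [629.85288128  54.42021664  26.        ]
tab 1674 ((577.0084838867188, 52.629417419433594), (29.120941162109375, 26.298030853271484), 23.659099578857422)
```

View pics/w5.png

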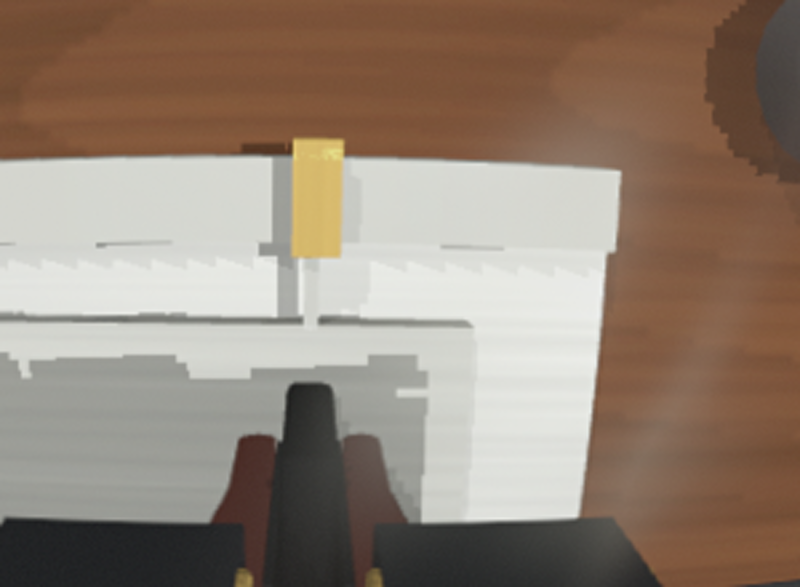

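Clip centre is at crop col 317 and the pointer at 311, so it is about 1 mm short. I'll correct that.

Emit:
play_rows(
  dp=[
    [0,-0.6,0],
    [0,-0.6,0],
    [0,0,0],
    [0,0,0],
    [0,0,0],
    [0,0,0],
  ],
  yaw=[0,0,0,0,0,0],
)

```text
t: 14.88
ee_pos: [572.7, 54.7, 38.6]
orientation: [-3.141, -0.009, -0.001]
ft_force: [-1.1, 5.9, 5.3]
width: 9.9
grasp_force: 30.0
```

```bash
python3 look.py w6.png; python3 - <<'E'
from h import *
a=cv2.imread('pics/w6.png')[120:340,200:440]; t=viewer.get_image('top')['pixels'][110:310,90:470,::-1]
a=cv2.resize(a,(400,367)); t=cv2.resize(t,(798,420))
cv2.imwrite('pics/fin.png',np.hstack([a[:,:400],cv2.copyMakeBorder(t[60:300,150:550],0,127,0,0,cv2.BORDER_CONSTANT)]))
E
```

```text
[572.66868417  54.72327241  38.64160124] 9.889929887447856
shutter_tab {'location': [282.4, 289.9], 'conf': 0.97} [571.1  55.7  68. ]
pointer {'location': [289.8, 176.7], 'conf': 0.6} [616.   52.2  20. ]
brass [277 132  20  45 785] [617.31059249  49.17805994  26.        ] [641.21921546  59.31851377  26.        ] [629.86504811  54.37983487  26.        ]
tab 1690 ((577.228759765625, 51.68206024169922), (28.96320343017578, 26.527875900268555), 24.761281967163086)
```

View pics/fin.png

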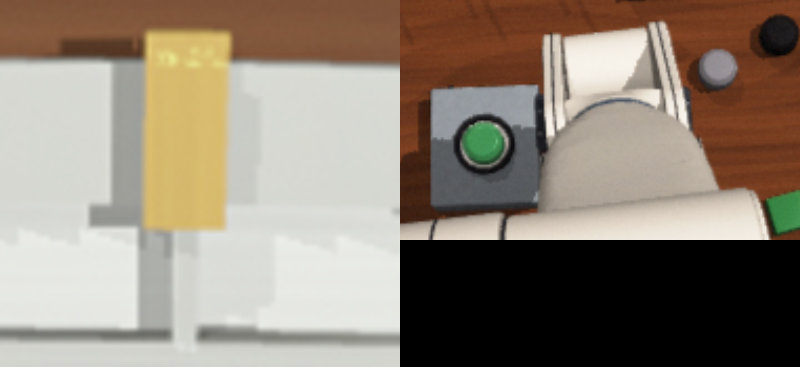

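The pointer at col 185 is centred under the clip (144–226), and the paperweight sits in its nest. I'm handing in while holding.

```bash
python3 -c "
from workcell import ticket
print(ticket.close_job())"
```

```text
the job is handed in; nothing more can be done
None
```

The paperweight is upright and released in the nest, the shutter is held with its pointer level with the brass clip, and the job was handed in at about 15 s on the robot clock (limit 54 s); no verdict came back.

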